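# Put four mixed-up microscope objectives back into their own seats

## Robot

A 6-joint arm with a two-finger parallel gripper is mounted at the origin on a cart in front of the work surface, level with it; the furniture and walls round the work are solid. World frame = base frame: x ahead of the robot, y to its left, z up, the work surface at z = 0. Lengths are in m, angles in rad, forces in N, time in s.
With the tool pointing down it reaches from about 0.425 to 0.925 m from the base axis. Payload 12.5 kg.
Tool frame: the origin (TCP) lies on the centre line of the jaws, within the pads' length; the fingertips stand 19 mm ahead of it and the grasp point (between the pads) is the TCP (robot.tips_ahead is the distance from the TCP to the fingertips, in m); z points along the fingers, y is the direction in which the jaws open and shut (so a half turn about z gives the same grasp; the last joint's range is limited). The gripper opens to 85 mm and grips with 20 to 120 N. Pads are 22 mm wide; open, the fingers measure 114 mm over their backs; the gripper's body (76 mm by 85 mm) begins 54 mm behind the grasp point. The pads swing forward as they close: fully open they stand 13 mm farther back than shut.
Start: joints at [-1.363, 0.491, 1.559, -0, 1.092, -0.106], TCP at [0.193, -0.594, 0.25] pointing down, gripper open.
Joint ranges: [-3.1, 3.1], [-0.84, 2.19], [0.05, 2.79], [-1.13, 4.28], [0.06, 2.93], [-2.69, 2.69]. Speed limits (rad/s): [2.22, 2.22, 2.79, 3.14, 3.14, 3.14].

## Interface

Orientations are given as a unit quaternion [w, x, y, z].
In Python, from cell import robot gives the robot as it stands.
- The arm moves only by the shell command python3 -m handwheel 'ROWS'. ROWS is JSON, a list that holds one entry, the list of rows, each a list of 5 numbers: the shift along the tool's x, y, z in mm, then the turn about the tool's z in degrees, then the closure in counts, from 0 (fully open) to 255 (shut). A call has 1 to 20 rows; each row is the pose to reach, as a shift and turn from the pose commanded when the call began, along the tool's axes at that moment; what a row does not reach only later rows make up. A row lasts 1/8 s, in which the tool goes at most 62.5 mm and 10.7 degrees, less where a joint would pass 70% of its speed; a pose out of reach is approached as far as the arm can. A call with a gripper value outside its range is refused whole. The fingers move at their own pace and stop on an object; the grip force is fixed at half the most. Time passes only in rows, so rows that repeat a pose let the fingers close. It gives the time, the measured TCP pose, the force and the opening at its end, in the units of the state.
- robot.sense(): the state, without advancing time (a new reading comes with each control period).
- robot.camera(name): name is "scene" or "top" or "wrist"; returns a dict with "frame" (480x640x3 uint8, red, green, blue), "intrinsics" (3x3 intrinsics, pixels), "R" (3x3) and "t" (3): a world point X has camera coordinates R X + t. Camera axes: x right, y down, z forward; pixel columns grow to the right and rows downward; lengths in m; the calibration is good to about 2 mm. A picture is of the moment at which its call begins. There is no depth.
- robot.close_job(): hands the job in, once; it reports no verdict.
Trained networks look in the newest picture that a camera, given by its name, has taken for a name from the list of things; names that differ only in an ending like _2 or _b are one class to them, and where a whole thing is asked for, a point or a joint stands for the part that bears it (a point fixed in the world has none). Each returns a list of dicts, best first, with "confidence" (0 to 1); they miss things now and then, are a little off and sometimes report something else, mostly with a low value. They report only what shows in the picture. A call takes as long as a camera call.
- robot.find_in(camera, query): "xy" ([column, row] in pixels, amid what is visible of it).
- robot.trace(camera, query): "region" (480x640 bool, what is visible of it) and "xy" ([column, row] in pixels, amid what is visible of it).
The state is a dict: "t": time; "joints": joint angles; "joint_velocities": joint speeds; "joint_torque": joint torques, N m; "ee_pos": TCP position; "orientation": TCP orientation; "ft_force": force on the tool from outside, world axes, zero at the start; "ft_torque": the same for the moment, N m; "gripper_width": finger opening in m.
Only numpy, scipy, OpenCV 4.12 (cv2) and the standard library are available. Lean on these libraries where they do the work, as an engineer would, in place of code of your own. Each camera call takes 0.05 s, during which the arm holds its last target. There are 200 camera calls.

## Task

The four microscope objectives in the rack have been put back in each other's seats. Swap them round (you may use the empty grey seat on the way) until every objective stands upright and fully down in the seat whose collar has the colour of its band and the grey spare seat is free again. They are delicate: keep them upright and set them down, never drop them or knock them over.

Things in the scene. Friction and masses are not known exactly. Their poses are not given: they have to be found in the camera images.
- objective_red: Loose microscope objective with a red band, 95 to 160 g, 44 mm tall, upright, front lens up. Foot: 24.6 mm diameter, 5 mm high; barrel to grip (round, from any side): 30 mm diameter, 5 to 33 mm up; red band: the sloping shoulder 33 to 38 mm up, a red ring from above; then a chrome cone. Origin: centre of the foot's underside; z up along its axis; yaw has no meaning.
- objective_yellow: Loose microscope objective with a yellow band, 95 to 160 g, 49 mm tall, upright, front lens up. Foot: 24.6 mm diameter, 5 mm high; barrel to grip (round, from any side): 30 mm diameter, 5 to 33 mm up; yellow band: the sloping shoulder 33 to 38 mm up, a yellow ring from above; then a chrome cone. Origin: centre of the foot's underside; z up along its axis; yaw has no meaning.
- objective_green: Loose microscope objective with a green band, 95 to 160 g, 53 mm tall, upright, front lens up. Foot: 24.6 mm diameter, 5 mm high; barrel to grip (round, from any side): 30 mm diameter, 5 to 33 mm up; green band: the sloping shoulder 33 to 38 mm up, a green ring from above; then a chrome cone. Origin: centre of the foot's underside; z up along its axis; yaw has no meaning.
- objective_blue: Loose microscope objective with a blue band, 95 to 160 g, 57 mm tall, upright, front lens up. Foot: 24.6 mm diameter, 5 mm high; barrel to grip (round, from any side): 30 mm diameter, 5 to 33 mm up; blue band: the sloping shoulder 33 to 38 mm up, a blue ring from above; then a chrome cone. Origin: centre of the foot's underside; z up along its axis; yaw has no meaning.
- seat_red: Round seat with a red collar, for the red-banded objective; fixed on the rack, 49 mm outside. Inside a funnel, 41 mm wide at the mouth and 32 mm at the flat floor, guides an objective's foot down. Origin: centre of its underside, on the rack's top; floor 2 mm and mouth 9 mm above the origin. z up, x across the rack.
- seat_yellow: Round seat with a yellow collar, for the yellow-banded objective; fixed on the rack, 49 mm outside. Inside a funnel, 41 mm wide at the mouth and 32 mm at the flat floor, guides an objective's foot down. Origin: centre of its underside, on the rack's top; floor 2 mm and mouth 9 mm above the origin. z up, x across the rack.
- seat_green: Round seat with a green collar, for the green-banded objective; fixed on the rack, 49 mm outside. Inside a funnel, 41 mm wide at the mouth and 32 mm at the flat floor, guides an objective's foot down. Origin: centre of its underside, on the rack's top; floor 2 mm and mouth 9 mm above the origin. z up, x across the rack.
- seat_blue: Round seat with a blue collar, for the blue-banded objective; fixed on the rack, 49 mm outside. Inside a funnel, 41 mm wide at the mouth and 32 mm at the flat floor, guides an objective's foot down. Origin: centre of its underside, on the rack's top; floor 2 mm and mouth 9 mm above the origin. z up, x across the rack.
- seat_spare: Round spare seat with a light grey collar, empty at the start, for none of the four; fixed on the rack, 49 mm outside. Inside a funnel, 41 mm wide at the mouth and 32 mm at the flat floor, guides an objective's foot down. Origin: centre of its underside, on the rack's top; floor 2 mm and mouth 9 mm above the origin. z up, x across the rack.
- rack: Dark flat rack, fixed, 84 mm (x) by 326 mm (y), top 10 mm above the desk. It carries the five seats in a straight row along its y, 60 mm centre to centre, in changing order; a low aluminium bar, 8 mm high, ends the row on either side. Origin: centre of its underside, on the desk; z up.

How it is judged:
By the outcome, as a careful person would: the job done as asked, in the order asked, and still so for the second after the job is handed in, with the robot touching nothing.
It also fails if it takes over 99 s, if anything falls off the work surface, if the arm or the gripper's body presses on something with over 40 N, if the wrist force passes 120 N, or if a joint passes its speed limit or range.

## Working session

There is one attempt and no reset: what is moved stays moved. The work goes in short steps, Python scripts to look and compute and a shell command to move; the robot and the scene stay as the last step left them, time stands still between calls to the robot, and variables do not carry over. Pictures are saved under pics/ and viewed, about 12 in all and at most 16, crops included, and the job is handed in when it is done.

```bash
mkdir -p pics
cat > h.py <<'E'
from cell import robot
import numpy as np, cv2
C=['red','yellow','green','blue']
def shot(cam):
    return robot.camera(cam)
def save(c,name): cv2.imwrite('pics/'+name,cv2.cvtColor(c['frame'],cv2.COLOR_RGB2BGR))
def at_z(c,uv,z):
    K,R,t=map(np.array,(c['intrinsics'],c['R'],c['t']))
    d=R.T@np.linalg.inv(K)@np.array([uv[0],uv[1],1.]); o=-R.T@t
    return o+d*(z-o[2])/d[2]
E
python3 - <<'E'
from h import *
s=robot.sense(); print(s)
for cam in ['top','scene']:
    c=shot(cam); save(c,cam+'0.png'); print(cam,np.round(-np.array(c['R']).T@c['t'],3))
    for q in ['objective_'+k for k in C]+['seat_'+k for k in C+['spare']]+['rack']:
        r=robot.find_in(cam,q)[:2]
        for e in r: print(q,np.round(e['xy'],1),round(e['confidence'],2),np.round(at_z(c,e['xy'],.05 if 'obj' in q else .019),3))
E
```

```text
{'t': 0.0, 'joints': array([-1.36260372e+00,  4.91556457e-01,  1.55949196e+00,  1.52168299e-05,
        1.09168237e+00, -1.05625536e-01]), 'joint_velocities': array([-9.83220442e-04,  7.15575488e-04, -4.10718778e-04, -5.53040561e-04,
        1.14579994e-03,  5.88018206e-05]), 'joint_torque': array([ 1.08480285e-04, -6.18451738e+01, -2.61592072e+01, -1.22295460e-04,
        4.07099651e-03,  1.36457680e-05]), 'ee_pos': array([ 0.19289665, -0.59425687,  0.24971501]), 'orientation': array([-5.68663131e-04,  9.87715397e-01,  1.56262507e-01, -2.24300245e-05]), 'ft_force': array([ 0.06029338, -0.57621887,  0.05225039]), 'ft_torque': array([-0.01820077, -0.01078308, -0.01138992]), 'gripper_width': 0.08549667051998189}
top [ 0.371 -0.015  0.892]
objective_red [317.8 286. ] 0.5 [0.459 0.025 0.05 ]
objective_yellow [293.  312.4] 0.68 [0.415 0.068 0.05 ]
objective_green [339.  256.9] 0.68 [ 0.508 -0.011  0.05 ]
objective_blue [384.8 207.1] 0.53 [ 0.595 -0.092  0.05 ]
seat_red [339.8 266.8] 0.71 [ 0.495 -0.012  0.019]
seat_yellow [375.  217.9] 0.78 [ 0.583 -0.077  0.019]
seat_green [324.9 281.3] 
[... 184 characters left out ...]
3 310.1] 0.19 [0.42  0.075 0.019]
scene [-0.071 -0.474  0.417]
objective_red [286.2 251.4] 0.85 [0.446 0.01  0.05 ]
objective_red [381.7 256.2] 0.48 [ 0.534 -0.13   0.05 ]
objective_yellow [252.6 256.4] 0.65 [0.397 0.042 0.05 ]
objective_green [318.5 250. ] 0.94 [ 0.485 -0.031  0.05 ]
objective_blue [380.1 245.2] 0.75 [ 0.568 -0.106  0.05 ]
objective_blue [286.5 253. ] 0.32 [0.442 0.005 0.05 ]
seat_red [316.3 265.6] 0.77 [ 0.482 -0.028  0.019]
seat_yellow [377.3 258. ] 0.54 [ 0.574 -0.098  0.019]
seat_green [286.3 263.6] 0.68 [0.455 0.019 0.019]
seat_blue [255.  264.4] 0.56 [0.418 0.061 0.019]
seat_spare [352.3 258.4] 0.57 [ 0.544 -0.063  0.019]
rack [313.6 269.6] 0.92 [ 0.468 -0.034  0.019]
```

View pics/top0.png

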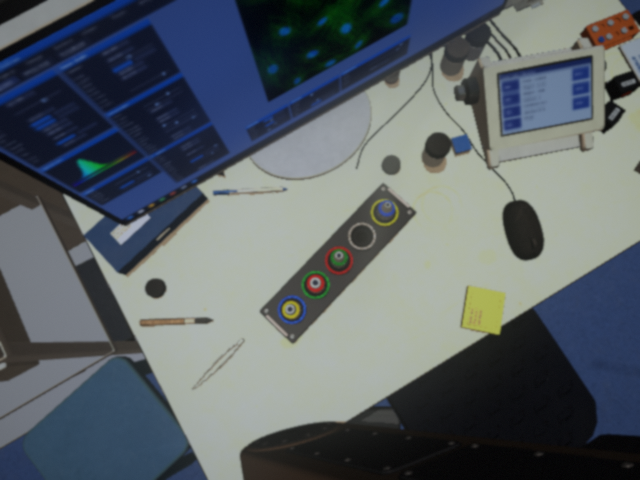

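View pics/scene0.png

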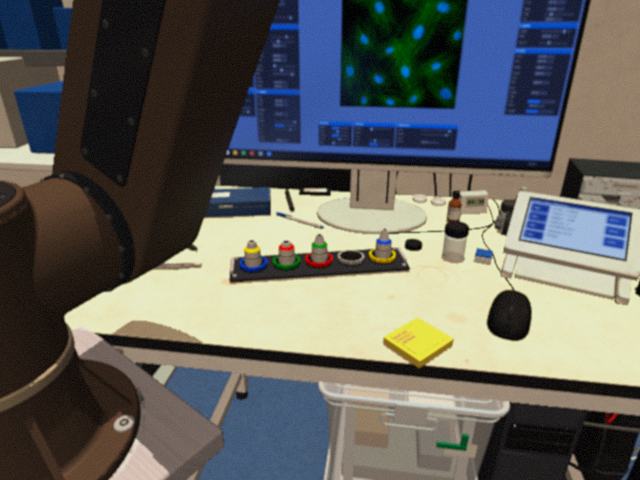

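The top view shows the seats in a row: blue (291,309), green (316,283), red (338,260), spare (361,236), yellow (384,211). They hold the yellow, red and green objectives, nothing, and the blue objective, in that order. I'll fit the row next.

```bash
cat >> h.py <<'E'
ORDER=['blue','green','red','spare','yellow']
def fit_row(P):
    """P: {seat: xy}; rigid fit of 60 mm row -> centre (red seat), unit direction"""
    n=np.array([ORDER.index(k)-2 for k in P])*.06; X=np.array(list(P.values()))
    N=n-n.mean(); d=(N[:,None]*(X-X.mean(0))).sum(0); sc=np.linalg.norm(d)/(N@N); d/=np.linalg.norm(d)
    c=X.mean(0)-d*n.mean(); print('scale',sc.round(3),'res mm',((X-c-n[:,None]*d)*1e3).round(1).tolist()); return c,d
def todo(p,z,d):
    """tool-axis shift (mm) and turn (deg) to xy p, height z, jaws across d"""
    from scipy.spatial.transform import Rotation as Ro
    s=robot.sense(); q=s['orientation']; R=Ro.from_quat([*q[1:],q[0]]).as_matrix()
    v=R.T@(np.array([*p,z])-s['ee_pos'])*1e3
    dt=R.T@np.array([*d,0]); a=np.degrees(np.arctan2(dt[1],dt[0])); a=(a+90)%180-90
    return v.round(1),a.round(1)
E
python3 - <<'E'
from h import *
c=shot('top')
r=robot.trace('top','rack')[0]['region'].astype(np.uint8)
k=max(cv2.findContours(r,0,2)[0],key=cv2.contourArea)
b=cv2.boxPoints(cv2.minAreaRect(k)); W=np.array([at_z(c,p,.01) for p in b]); print(b.round(),W.round(4).tolist(),W.mean(0).round(4),[np.linalg.norm(W[i]-W[i-1]).round(4) for i in range(4)])
P={}
for s in ORDER:
    for e in robot.trace('top','seat_'+s)[:1]:
        k=np.vstack(cv2.findContours(e['region'].astype(np.uint8),0,2)[0]); (u,v),rad=cv2.minEnclosingCircle(k)
        P[s]=at_z(c,(u,v),.018)[:2]; print(s,round(u,1),round(v,1),round(rad,1),P[s].round(4),round(e['confidence'],2))
ce,d=fit_row(P); print(ce.round(4),d.round(4))
for i,s in enumerate(ORDER): print(s,(ce+d*.06*(i-2)).round(4))
print(todo(ce,.25,d))
E
```

```text
[[258. 311.]
 [382. 179.]
 [419. 213.]
 [294. 345.]] [[0.4195, 0.1344, 0.01], [0.6591, -0.0933, 0.01], [0.5934, -0.1568, 0.01], [0.3596, 0.0704, 0.01]] [ 0.5079 -0.0113  0.01  ] [np.float64(0.0877), np.float64(0.3306), np.float64(0.0913), np.float64(0.3259)]
blue 291.8 309.4 14.4 [0.4217 0.0729] 0.78
green 315.5 284.2 14.0 [0.4654 0.031 ] 0.66
red 338.0 259.7 14.1 [ 0.5083 -0.0093] 0.72
spare 361.5 235.5 14.2 [ 0.5516 -0.052 ] 0.76
yellow 384.3 211.9 13.9 [ 0.5943 -0.0939] 0.82
scale 1.0 res mm [[-0.2, -0.2], [0.2, -0.4], [0.1, 0.9], [0.1, -0.0], [-0.2, -0.3]]
[ 0.5083 -0.0103] [ 0.7192 -0.6948]
blue [0.422  0.0731]
green [0.4651 0.0314]
red [ 0.5083 -0.0103]
spare [ 0.5514 -0.0519]
yellow [ 0.5946 -0.0936]
(array([ 4.803e+02, -4.584e+02,  3.000e-01]), np.float64(62.0))
```

```bash
python3 -m handwheel '[[[20,-19,0,-6,0],[55,-52,0,-15,0],[92,-88,0,-24,0],[129,-123,0,-33,0],[166,-158,0,-42,0],[203,-194,0,-51,0],[240,-229,0,-60,0],[277,-264,0,-69,0],[314,-300,0,-78,0],[351,-335,0,-87,0],[388,-370,0,-96,0],[425,-406,0,-105,0],[460,-439,0,-113,0],[480,-458,0,-118,0],[480,-458,0,-118,0]]]'
python3 - <<'E'
from h import *
s=robot.sense();print(s['joints'].round(3),s['ft_force'].round(2))
c=shot('wrist'); save(c,'w0.png'); P={}
for k in ORDER:
    for e in robot.trace('wrist','seat_'+k)[:1]:
        q=np.vstack(cv2.findContours(e['region'].astype(np.uint8),0,2)[0]); (u,v),rad=cv2.minEnclosingCircle(q)
        P[k]=at_z(c,(u,v),.018)[:2]; print(k,round(u,1),round(v,1),round(rad,1),P[k].round(4),round(e['confidence'],2))
ce,d=fit_row(P); print(ce.round(4),d.round(4))
for k in C:
    for e in robot.trace('wrist','objective_'+k)[:1]: print(k,np.round(e['xy']),at_z(c,e['xy'],.04).round(4),round(e['confidence'],2))
d=np.array([.7192,-.6948])
print(todo([.5946,-.0936],.25,d))
E
```

```text
t: 3.32
ee_pos: [0.5086, -0.0093, 0.2502]
orientation: [0.0, 0.374, 0.928, -0.0]
ft_force: [0.3, -0.6, -0.1]
gripper_width: 0.0853
[-0.148  0.326  1.84  -0.     0.975 -0.953] [ 0.29 -0.57 -0.08]
blue 323.8 47.0 36.5 [0.4233 0.0728] 0.95
green 324.0 129.0 31.8 [0.4668 0.0312] 0.83
red 323.9 202.4 29.7 [ 0.5098 -0.0102] 0.59
spare 322.8 268.3 28.3 [ 0.5518 -0.0519] 0.98
yellow 323.3 328.7 27.0 [ 0.595  -0.0929] 0.97
scale 0.993 res mm [[0.2, -0.5], [0.6, -0.3], [0.5, -0.0], [-0.6, 0.0], [-0.6, 0.8]]
[ 0.5093 -0.0102] [ 0.7186 -0.6954]
red [322. 132.] [0.4662 0.0295 0.04  ] 0.9
yellow [325.  42.] [0.4233 0.074  0.04  ] 0.83
green [323. 206.] [ 0.508  -0.0092  0.04  ] 0.76
blue [319. 341.] [ 0.5923 -0.0954  0.04  ] 0.82
(array([-119.5,    1. ,    0.4]), np.float64(-0.1))
```

View pics/w0.png

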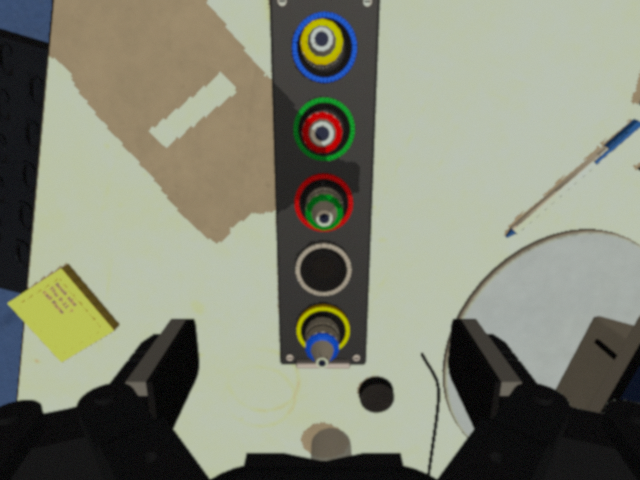

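The wrist view agrees with the top fit to about 1.5 mm. It shows blue in the yellow seat (323,330), the spare seat empty (323,269), and tool +x pointing towards the blue seat. First I'll descend on the blue objective.

```bash
python3 -m handwheel '[[[-40,0,0,0,0],[-85,1,10,0,0],[-119,1,40,0,0],[-119,1,80,0,0],[-119,1,120,0,0],[-119,1,150,0,0],[-119,1,175,0,0],[-119,1,195,0,0],[-119,1,208,0,0],[-119,1,208,0,0],[-119,1,208,0,0]]]'
python3 - <<'E'
from h import *
c=shot('wrist'); save(c,'w1.png'); print(todo([.5948,-.0933],.041,[.7192,-.6948]), robot.sense()['joints'].round(2))
E
```

```text
t: 5.2
ee_pos: [0.5947, -0.0928, 0.043]
orientation: [0.0, 0.375, 0.927, 0.0]
ft_force: [-0.1, -0.6, 0.5]
gripper_width: 0.0852
(array([-0.4, -0.3,  2.1]), np.float64(-0.0)) [-0.26  0.73  1.78 -0.    0.63 -1.07]
```

View pics/w1.png

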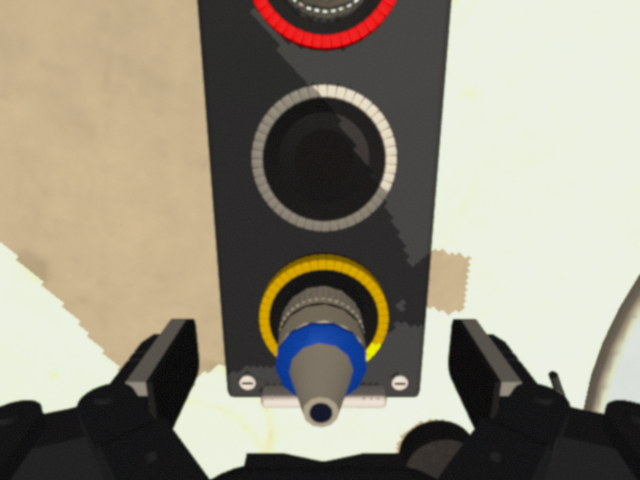

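The blue objective is centred between the jaws (322,360). I'll close on it.

```bash
python3 -m handwheel '[[[0,0,0.5,0,90],[0,0,0.5,0,180],[0,0,0.5,0,255],[0,0,0.5,0,255],[0,0,0.5,0,255],[0,0,0.5,0,255],[0,0,0.5,0,255]]]'
```

```text
t: 6.12
ee_pos: [0.5945, -0.0927, 0.0422]
orientation: [0.0, 0.375, 0.927, -0.0]
ft_force: [-0.9, 1.7, 5.7]
gripper_width: 0.0284
```

```bash
python3 -m handwheel '[[[0,0,-4,0,255],[0,0,-12,0,255],[0,0,-22,0,255],[0,0,-30,0,255],[0,0,-30,0,255],[0,0,-30,0,255]]]'
python3 - <<'E'
from h import *
c=shot('wrist'); save(c,'w2.png'); print(todo([.5517,-.0519],.042,[.7192,-.6948]))
E
```

```text
t: 6.88
ee_pos: [0.5943, -0.0927, 0.0717]
orientation: [-0.0, 0.375, 0.927, -0.0]
ft_force: [-0.6, 0.5, -1.4]
gripper_width: 0.0279
(array([58.9, -0.3, 29.6]), np.float64(-0.0))
```

View pics/w2.png

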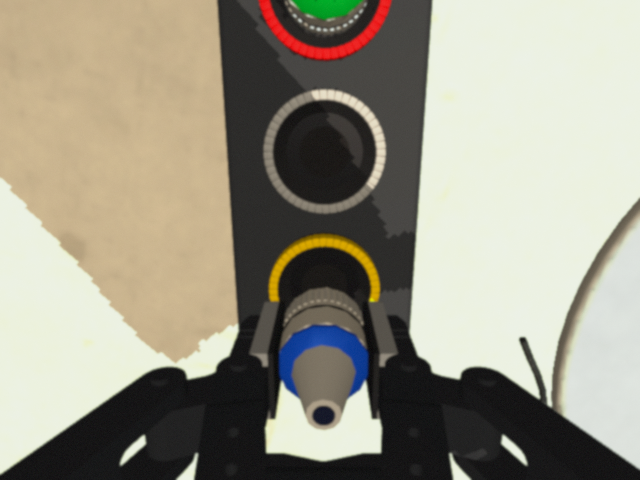

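The blue objective hangs upright in the jaws. Next I'll move it to the spare seat.

```bash
python3 -m handwheel '[[[15,0,0,0,255],[35,0,0,0,255],[52,0,0,0,255],[59,0,0,0,255],[59,0,4,0,255],[59,0,12,0,255],[59,0,20,0,255],[59,0,26,0,255],[59,0,29,0,255],[59,0,29.5,0,255],[59,0,29.5,0,255]]]'
```

```text
t: 8.3
ee_pos: [0.5521, -0.0517, 0.0423]
orientation: [0.0, 0.375, 0.927, -0.0]
ft_force: [0.4, 0.6, -1.6]
gripper_width: 0.0277
```

```bash
python3 -m handwheel '[[[0,0,0.5,0,255],[0,0,0.7,0,255],[0,0,0.7,0,255]]]'
```

```text
t: 8.68
ee_pos: [0.5521, -0.0517, 0.0422]
orientation: [0.0, 0.375, 0.927, 0.0]
ft_force: [-2.1, -0.4, 7.4]
gripper_width: 0.028
```

Contact. I'll release, rise and travel to the yellow objective in the blue seat.

```bash
python3 -m handwheel '[[[0,0,0,0,200],[0,0,0,0,140],[0,0,0,0,60],[0,0,0,0,0],[0,0,0,0,0],[0,0,-10,0,0],[0,0,-35,0,0],[15,0,-65,0,0],[45,0,-75,0,0],[90,0,-75,0,0],[135,0,-75,0,0],[168,0,-75,0,0],[180,0,-75,0,0],[180,0,-75,0,0],[180,0,-75,0,0]]]'
python3 - <<'E'
from h import *
c=shot('wrist'); save(c,'w3.png'); print(todo([.4225,.073],.0422,[.7192,-.6948]), robot.sense()['joints'].round(2))
E
```

```text
t: 10.55
ee_pos: [0.4236, 0.0729, 0.1167]
orientation: [0.0, 0.375, 0.927, 0.0]
ft_force: [1.3, -0.8, -0.1]
gripper_width: 0.0856
(array([ 0.8, -0.6, 74.4]), np.float64(-0.1)) [ 0.02  0.44  2.16 -0.    0.54 -0.79]
```

View pics/w3.png

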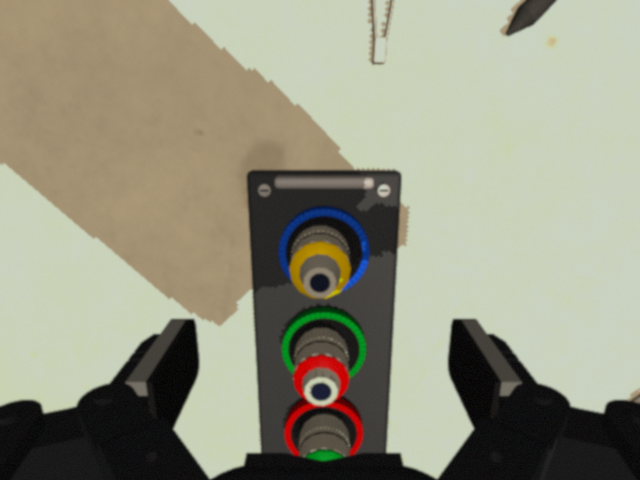

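Yellow is centred at (320,270). Now I'll descend and grip.

```bash
python3 -m handwheel '[[[1,-0.5,25,0,0],[1,-0.5,50,0,0],[1,-0.5,68,0,0],[1,-0.5,74,0,0],[1,-0.5,74.5,0,0],[1,-0.5,74.5,0,90],[1,-0.5,74.5,0,180],[1,-0.5,74.5,0,255],[1,-0.5,74.5,0,255],[1,-0.5,74.5,0,255],[1,-0.5,74.5,0,255],[1,-0.5,74.5,0,255]]]'
```

```text
t: 12.1
ee_pos: [0.4216, 0.0738, 0.0427]
orientation: [0.0, 0.375, 0.927, 0.0]
ft_force: [-1.1, 0.2, 9.3]
gripper_width: 0.0283
```

```bash
python3 -m handwheel '[[[0,0,-4,0,255],[0,0,-14,0,255],[0,0,-30,0,255],[0,0,-50,0,255],[0,0,-70,0,255],[0,0,-80,0,255],[0,0,-80,0,255],[0,0,-80,0,255]]]'
python3 - <<'E'
from h import *
print(todo([.5948,-.0933],.0422,[.7192,-.6948]))
E
```

```text
t: 13.1
ee_pos: [0.4213, 0.0737, 0.1217]
orientation: [-0.0, 0.375, 0.927, -0.0]
ft_force: [-0.5, -0.7, -1.3]
gripper_width: 0.028
(array([-240.9,    0.5,   79.4]), np.float64(-0.0))
```

```bash
python3 -m handwheel '[[[-12,0,0,0,255],[-45,0,0,0,255],[-90,0,0,0,255],[-135,0,0,0,255],[-180,0,0,0,255],[-218,0,0,0,255],[-237,0,0,0,255],[-241,0.5,0,0,255],[-241,0.5,10,0,255],[-241,0.5,30,0,255],[-241,0.5,50,0,255],[-241,0.5,65,0,255],[-241,0.5,74,0,255],[-241,0.5,78,0,255],[-241,0.5,79,0,255],[-241,0.5,79.3,0,255],[-241,0.5,79.3,0,255]]]'
```

```text
t: 15.22
ee_pos: [0.5953, -0.0934, 0.0432]
orientation: [0.0, 0.375, 0.927, -0.0]
ft_force: [-1.2, -1.0, -1.3]
gripper_width: 0.0278
```

```bash
python3 -m handwheel '[[[0,0,0.5,0,255],[0,0,1,0,255],[0,0,1,0,255]]]'
```

```text
t: 15.6
ee_pos: [0.5953, -0.0935, 0.0427]
orientation: [0.0, 0.375, 0.927, 0.0]
ft_force: [-3.2, 0.1, 7.7]
gripper_width: 0.0284
```

```bash
python3 -m handwheel '[[[0,0,0,0,200],[0,0,0,0,140],[0,0,0,0,60],[0,0,0,0,0],[0,0,0,0,0],[0,0,-10,0,0],[0,0,-35,0,0],[5,0,-60,0,0],[30,0,-70,0,0],[55,0,-70,0,0],[60,0,-70,0,0],[60,0,-70,0,0],[60,0,-70,0,0]]]'
python3 - <<'E'
from h import *
c=shot('wrist'); save(c,'w4.png'); print(todo([.5521,-.0517],.0422,[.7192,-.6948]))
E
```

```text
t: 17.23
ee_pos: [0.5526, -0.0522, 0.1118]
orientation: [0.0, 0.375, 0.927, -0.0]
ft_force: [-0.9, -0.1, 0.7]
gripper_width: 0.0854
(array([ 0.6,  0.1, 69.5]), np.float64(-0.0))
```

View pics/w4.png

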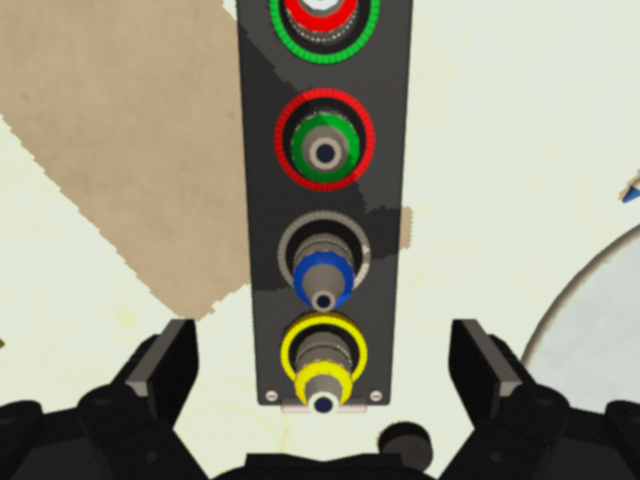

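Yellow is seated upright in the yellow seat (323,370) and blue stands in the spare seat (323,275). I'll grip blue.

```bash
python3 -m handwheel '[[[0.5,0,25,0,0],[0.5,0,48,0,0],[0.5,0,64,0,0],[0.5,0,69,0,0],[0.5,0,70,0,0],[0.5,0,70,0,90],[0.5,0,70,0,180],[0.5,0,70,0,255],[0.5,0,70,0,255],[0.5,0,70,0,255],[0.5,0,70,0,255],[0.5,0,70,0,255]]]'
```

```text
t: 18.77
ee_pos: [0.5517, -0.0514, 0.0424]
orientation: [0.0, 0.375, 0.927, -0.0]
ft_force: [-1.1, 0.1, 5.9]
gripper_width: 0.0279
```

```bash
python3 -m handwheel '[[[0,0,-4,0,255],[0,0,-14,0,255],[0,0,-30,0,255],[0,0,-50,0,255],[0,0,-70,0,255],[0,0,-80,0,255],[0,0,-80,0,255],[0,0,-80,0,255]]]'
python3 - <<'E'
from h import *
print(todo([.4222,.0732],.0422,[.7192,-.6948]))
E
```

```text
t: 19.77
ee_pos: [0.5514, -0.0513, 0.1214]
orientation: [-0.0, 0.375, 0.927, -0.0]
ft_force: [-0.4, -0.4, -1.6]
gripper_width: 0.028
(array([179.3,  -0.2,  79.3]), np.float64(-0.0))
```

```bash
python3 -m handwheel '[[[12,0,0,0,255],[45,0,0,0,255],[90,0,0,0,255],[135,0,0,0,255],[165,0,0,0,255],[177,0,0,0,255],[179.5,0,0,0,255],[179.5,0,10,0,255],[179.5,0,30,0,255],[179.5,0,50,0,255],[179.5,0,65,0,255],[179.5,0,74,0,255],[179.5,0,78,0,255],[179.5,0,79.3,0,255],[179.5,0,79.8,0,255],[179.5,0,80.2,0,255],[179.5,0,80.2,0,255]]]'
```

```text
t: 21.9
ee_pos: [0.4227, 0.0733, 0.0423]
orientation: [0.001, 0.375, 0.927, 0.0]
ft_force: [-2.1, -3.4, 9.0]
gripper_width: 0.0283
```

Contact. I'll release and go to the green objective in the red seat.

```bash
python3 -m handwheel '[[[0,0,0,0,200],[0,0,0,0,140],[0,0,0,0,60],[0,0,0,0,0],[0,0,0,0,0],[0,0,-10,0,0],[0,0,-35,0,0],[-5,0,-60,0,0],[-30,0,-70,0,0],[-75,0,-70,0,0],[-110,0,-70,0,0],[-120,0,-70,0,0],[-120,0,-70,0,0],[-120,0,-70,0,0]]]'
python3 - <<'E'
from h import *
c=shot('wrist'); save(c,'w5.png'); print(todo([.5088,-.0101],.0422,[.7192,-.6948]))
E
```

```text
t: 23.65
ee_pos: [0.5079, -0.0092, 0.1116]
orientation: [-0.0, 0.374, 0.927, -0.0]
ft_force: [0.5, -0.9, 0.2]
gripper_width: 0.0861
(array([-1.2, -0.1, 69.5]), np.float64(0.0))
```

View pics/w5.png

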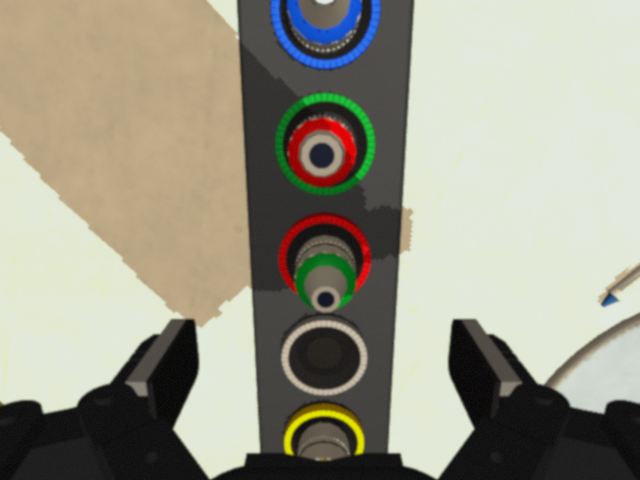

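Blue stands in the blue seat (325,25). Green is in the red seat (325,280), about 1 mm right of centre. I'll grip green and lift it.

```bash
python3 -m handwheel '[[[-1,0.5,25,0,0],[-1,0.5,48,0,0],[-1,0.5,64,0,0],[-1,0.5,69,0,0],[-1,0.5,70,0,0],[-1,0.5,70,0,90],[-1,0.5,70,0,180],[-1,0.5,70,0,255],[-1,0.5,70,0,255],[-1,0.5,70,0,255],[-1,0.5,70,0,255],[-1,0.5,70,0,255]]]'
```

```text
t: 25.2
ee_pos: [0.51, -0.0104, 0.0421]
orientation: [0.0, 0.375, 0.927, 0.0]
ft_force: [-1.2, 1.3, 6.1]
gripper_width: 0.0285
```

```bash
python3 -m handwheel '[[[0,0,-4,0,255],[0,0,-14,0,255],[0,0,-25,0,255],[0,0,-32,0,255],[0,0,-32,0,255]]]'
python3 - <<'E'
from h import *
print(todo([.5517,-.0519],.0422,[.7192,-.6948]))
E
```

```text
t: 25.82
ee_pos: [0.5102, -0.0103, 0.0743]
orientation: [0.001, 0.375, 0.927, 0.0]
ft_force: [-0.3, -1.0, -1.6]
gripper_width: 0.0281
(array([-58.7,  -1. ,  32.2]), np.float64(-0.0))
```

```bash
python3 -m handwheel '[[[-15,0,0,0,255],[-35,-0.5,0,0,255],[-52,-1,0,0,255],[-59,-1,0,0,255],[-59,-1,4,0,255],[-59,-1,14,0,255],[-59,-1,24,0,255],[-59,-1,30,0,255],[-59,-1,31.5,0,255],[-59,-1,32.2,0,255],[-59,-1,32.2,0,255]]]'
```

```text
t: 27.2
ee_pos: [0.5513, -0.0518, 0.0421]
orientation: [-0.0, 0.375, 0.927, -0.0]
ft_force: [-4.6, 0.3, 12.5]
gripper_width: 0.0281
```

Contact. I'll release and go to the red objective in the green seat, 120 mm along +x.

```bash
python3 -m handwheel '[[[0,0,0,0,200],[0,0,0,0,140],[0,0,0,0,60],[0,0,0,0,0],[0,0,0,0,0],[0,0,-10,0,0],[0,0,-35,0,0],[5,0,-60,0,0],[30,0,-70,0,0],[75,0,-70,0,0],[110,0,-70,0,0],[120,0,-70,0,0],[120,0,-70,0,0],[120,0,-70,0,0]]]'
python3 - <<'E'
from h import *
c=shot('wrist'); save(c,'w6.png'); print(todo([.466,.0313],.0422,[.7192,-.6948]))
E
```

```text
t: 28.95
ee_pos: [0.4664, 0.0308, 0.1115]
orientation: [0.0, 0.375, 0.927, 0.0]
ft_force: [-0.1, 0.1, 0.2]
gripper_width: 0.0851
(array([ 0.6,  0.2, 69.2]), np.float64(-0.1))
```

View pics/w6.png

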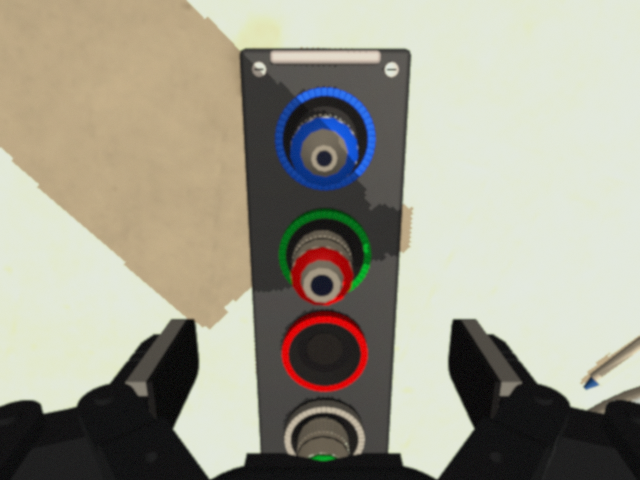

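Blue is in the blue seat (323,140), red is in the green seat (322,275), and the red seat is free (325,350). I'll grip red.

```bash
python3 -m handwheel '[[[0.5,0,25,0,0],[0.5,0,48,0,0],[0.5,0,64,0,0],[0.5,0,69,0,0],[0.5,0,70,0,0],[0.5,0,70,0,90],[0.5,0,70,0,180],[0.5,0,70,0,255],[0.5,0,70,0,255],[0.5,0,70,0,255],[0.5,0,70,0,255],[0.5,0,70,0,255]]]'
```

```text
t: 30.5
ee_pos: [0.4651, 0.0317, 0.0419]
orientation: [0.0, 0.375, 0.927, 0.0]
ft_force: [-0.4, -0.4, 7.6]
gripper_width: 0.0283
```

```bash
python3 -m handwheel '[[[0,0,-4,0,255],[0,0,-14,0,255],[0,0,-25,0,255],[0,0,-32,0,255],[0,0,-32,0,255]]]'
python3 - <<'E'
from h import *
print(todo([.5088,-.0101],.0422,[.7192,-.6948]))
E
```

```text
t: 31.12
ee_pos: [0.4652, 0.0317, 0.0741]
orientation: [0.001, 0.375, 0.927, 0.0]
ft_force: [-0.1, 0.1, -1.5]
gripper_width: 0.0281
(array([-60.3,   0.2,  31.9]), np.float64(-0.0))
```

```bash
python3 -m handwheel '[[[-15,0,0,0,255],[-35,0,0,0,255],[-53,0,0,0,255],[-60,0,0,0,255],[-60,0,4,0,255],[-60,0,14,0,255],[-60,0,24,0,255],[-60,0,30,0,255],[-60,0,31.5,0,255],[-60,0,32,0,255],[-60,0,32,0,255]]]'
```

```text
t: 32.5
ee_pos: [0.5078, -0.0097, 0.042]
orientation: [-0.0, 0.375, 0.927, -0.0]
ft_force: [-3.7, 1.1, 11.6]
gripper_width: 0.0282
```

Contact. I'll release and go to green in the spare seat, 60 mm along −x.

```bash
python3 -m handwheel '[[[0,0,0,0,200],[0,0,0,0,140],[0,0,0,0,60],[0,0,0,0,0],[0,0,0,0,0],[0,0,-10,0,0],[0,0,-35,0,0],[-5,0,-60,0,0],[-30,0,-70,0,0],[-55,0,-70,0,0],[-60,0,-70,0,0],[-60,0,-70,0,0],[-60,0,-70,0,0]]]'
python3 - <<'E'
from h import *
c=shot('wrist'); save(c,'w7.png'); print(todo([.5516,-.0518],.0422,[.7192,-.6948]))
E
```

```text
t: 34.12
ee_pos: [0.5506, -0.0511, 0.1113]
orientation: [-0.0, 0.375, 0.927, -0.0]
ft_force: [-0.2, 0.1, 0.4]
gripper_width: 0.0852
(array([-1.1,  0.2, 69.2]), np.float64(0.0))
```

View pics/w7.png

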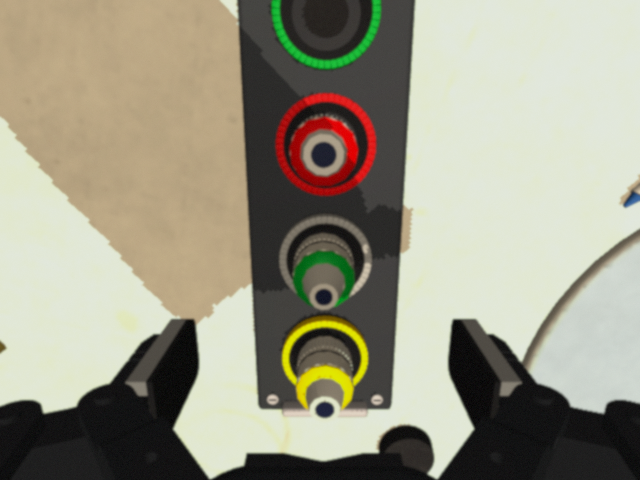

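Red is in the red seat (323,150), green is in the spare seat (323,280), and the green seat is free (325,15). I'll grip green.

```bash
python3 -m handwheel '[[[-1,0,25,0,0],[-1,0,48,0,0],[-1,0,64,0,0],[-1,0,69,0,0],[-1,0,69.5,0,0],[-1,0,69.5,0,90],[-1,0,69.5,0,180],[-1,0,69.5,0,255],[-1,0,69.5,0,255],[-1,0,69.5,0,255],[-1,0,69.5,0,255],[-1,0,69.5,0,255]]]'
```

```text
t: 35.67
ee_pos: [0.5521, -0.0525, 0.0425]
orientation: [0.0, 0.375, 0.927, -0.0]
ft_force: [-1.9, -0.5, 6.5]
gripper_width: 0.028
```

```bash
python3 -m handwheel '[[[0,0,-4,0,255],[0,0,-14,0,255],[0,0,-30,0,255],[0,0,-50,0,255],[0,0,-70,0,255],[0,0,-80,0,255],[0,0,-80,0,255],[0,0,-80,0,255]]]'
python3 - <<'E'
from h import *
print(todo([.466,.0313],.0422,[.7192,-.6948]))
E
```

```text
t: 36.67
ee_pos: [0.5517, -0.0523, 0.1214]
orientation: [-0.0, 0.375, 0.927, -0.0]
ft_force: [-0.1, -0.7, -1.9]
gripper_width: 0.0277
(array([119.7,   0.6,  79.3]), np.float64(-0.0))
```

```bash
python3 -m handwheel '[[[12,0,0,0,255],[45,0,0,0,255],[85,0.5,0,0,255],[112,0.5,0,0,255],[119.5,0.5,0,0,255],[119.5,0.5,0,0,255],[119.5,0.5,10,0,255],[119.5,0.5,30,0,255],[119.5,0.5,50,0,255],[119.5,0.5,65,0,255],[119.5,0.5,74,0,255],[119.5,0.5,78,0,255],[119.5,0.5,79.3,0,255],[119.5,0.5,79.9,0,255],[119.5,0.5,80.2,0,255],[119.5,0.5,80.2,0,255]]]'
```

```text
t: 38.67
ee_pos: [0.4666, 0.0309, 0.0425]
orientation: [0.001, 0.375, 0.927, 0.0]
ft_force: [-2.4, -1.3, 5.9]
gripper_width: 0.0281
```

Contact. I'll release, retreat well above, and look from over the row's middle.

```bash
python3 -m handwheel '[[[0,0,0,0,200],[0,0,0,0,140],[0,0,0,0,60],[0,0,0,0,0],[0,0,0,0,0],[0,0,-10,0,0],[0,0,-35,0,0],[0,0,-70,0,0],[-15,0,-110,0,0],[-40,0,-150,0,0],[-60,0,-185,0,0],[-60,0,-205,0,0],[-60,0,-208,0,0],[-60,0,-208,0,0]]]'
python3 - <<'E'
from h import *
for cam in ['wrist','scene']:
    c=shot(cam); 
    if cam=='scene': c['frame']=cv2.resize(c['frame'][210:300,200:440],None,fx=3,fy=3)
    save(c,cam+'end.png')
    if cam=='wrist':
        for k in C:
            for pre in ('objective_','seat_'):
                e=robot.trace(cam,pre+k)[:1]
                for x in e: print(pre+k,np.round(x['xy']),at_z(c,x['xy'],.045 if pre[0]=='o' else .018).round(3),round(x['confidence'],2))
E
```

```text
t: 40.42
ee_pos: [0.5091, -0.0105, 0.2494]
orientation: [-0.0, 0.375, 0.927, -0.0]
ft_force: [-0.1, -0.6, -0.4]
gripper_width: 0.085
objective_red [322. 206.] [ 0.507 -0.01   0.045] 0.95
seat_red [330. 186.] [0.504 0.002 0.018] 0.64
objective_yellow [328. 338.] [ 0.593 -0.087  0.045] 0.57
seat_yellow [323. 316.] [ 0.586 -0.085  0.018] 0.87
objective_green [322. 128.] [0.465 0.031 0.045] 0.58
seat_green [334. 112.] [0.463 0.045 0.018] 0.63
objective_blue [322.  44.] [0.424 0.07  0.045] 0.83
seat_blue [345.  38.] [0.43  0.088 0.018] 0.9
```

View pics/wristend.png

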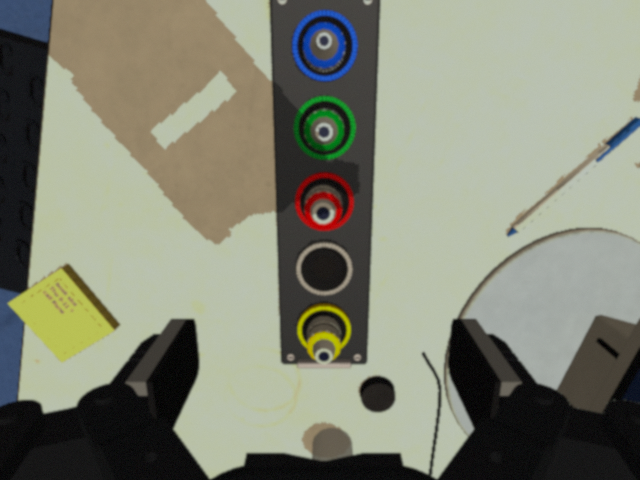

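View pics/sceneend.png

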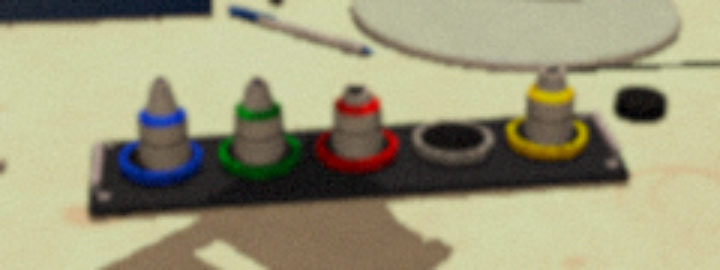

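All four stand upright in the seats of their own colour, and the spare seat is free at (323,269) in the wrist view. The scene view shows the same.

```bash
python3 -c "
from cell import robot; print(robot.close_job())"
```

```text
the job is handed in; nothing more can be done
None
```

The red, yellow, green and blue objectives now each stand in the seat with the collar of their own colour, and the grey spare seat is empty. It took six moves: blue to the spare seat, yellow home, blue home, then green to the spare seat, red home, green home. I handed in at about 40.5 s of the 99 s.

- **Setting down:** each objective was lowered until the force reading showed contact (about 6–12 N) before I let go.
- **Last checks:** the final wrist and scene pictures both show all four upright and down in the right seats. The gripper was open and about 0.2 m clear, with no force on the wrist beyond noise.
- **Disagreement:** in the last wrist picture the network's centres for the seats, and for the yellow objective, were up to about 15 mm off my fitted row. I put this down to the objectives partly hiding the collars, since the pictures and the earlier fit agree. "Fully down" rests on the contact forces and the pictures; I did not measure heights separately.

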